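# Lift the hot lid off the warming pot with the lid lifter

### The job

The pot's lid is hot: take the orange-handled lid lifter out of its blue dock, hook it under the red loop of the lid on the warming pot and lift the lid off, keeping it level. Set the lid gently down on the yellow ring of the lid rest so that its plug sits fully home in the ring, feeling for the moment it lands, unhook, and hang the lifter back upright in its dock. Touch the lid with nothing but the lifter, do not press it hard or let it drop, and leave the other things on the bench as they are.

Things in the scene. Friction and masses are not known exactly. Their poses are not given: they have to be found in the camera images.
- lifter: Lid lifter, 250 g, starts hanging upright in the dock. Origin: centre of the underside of its steel hand shield (44 in x, 66 in y, 6 mm thick); z up, x the way the hook's mouth opens. Orange handle above, dark C-shaped hook below: from the shield back to a spine at x = -44..-36, down to a level prong 14 mm wide (y), 8 mm thick (z = -68..-60), running forward from the spine to x = 16.
- lifter_handle (a point): Grip point in the middle of the orange handle, at x = y = 0, z = 40 mm in the lifter's frame. The handle is 26 mm (x) by 18 mm (y) and reaches from z = 6 to 70 mm; grip it across y.
- lifter_saddle (a point): Middle of the saddle on the prong's top face: x = y = 0, z = -60 mm in the lifter's frame, straight under the handle. The saddle holds the loop between a yellow tip (x = 10..16, standing 7 mm above the prong) at the prong's end and a bump (x = -16..-10, 5 mm above it).
- dock: Blue fixed dock. Origin: centre of its underside on the bench; its y axis runs across the slot. Base 110 x 110 x 8 mm, two upright cheeks 80 mm long (x) and 10 mm thick, inner faces at y = -17 and +17 mm, tops at z = 105 mm.
- dock_top (a point): Middle of the slot, level with the cheek tops, 105 mm above the dock's origin. The lifter's origin starts here, axes as the dock's: the hook hangs in the slot, the shield rests on the cheek tops between 5 mm high lips whose inner faces are at x = -28 and +28 mm. It is lifted straight up and put back from above, either way round.
- lid: Loose steel lid, 300 to 600 g, lying on the pot's rim. Origin: centre of the underside of its plate (the seating face), z up. Plate 156 mm across, 6 mm thick (z = 0..6); below it a tapered plug 12 mm deep, 114 mm across at the plate, 100 mm at its lower end. On top a red loop handle. If lifted within 6 mm of the middle of the bar it hangs level on the prong; beyond that it tips.
- lid_loop (a point): Middle of the underside of the red loop's bar: x = y = 0, z = 28 mm in the lid's frame. The bar is round, 8 mm thick, level, straight along the lid's y axis, 72 mm long between leg centres at y = -36 and +36 mm. The free gap between plate and bar is 22 mm high. It can be hooked from the lid's +x or -x side.
- rest: Lid rest: dark round foot 144 mm across, and a post that carries a level yellow ring (148 mm outside, 120 mm inside) for the lid's plug. Origin: centre of the foot's underside on the bench, under the ring's centre. The ring's height differs each time and is not measured: its top, where the lid's plate lands, is 56 to 121 mm above the bench; feel for it. It does not give below 50 N.
- pot: Fixed electric warming pot: black base 166 mm across, steel pot 136 mm across (inside 124 mm), rim at z = 95 mm. Origin: centre of its underside on the bench.
- bearing_a: Bystander, leave alone: ball bearing lying flat, 56 mm across, 16 mm high.
- bearing_b: Bystander, leave alone: ball bearing lying flat, 52 mm across, 16 mm high.
- bolt: Bystander, leave alone: large steel bolt standing on its head, 36 mm across, 63 mm high.
- can: Bystander, leave alone: upright blue can, 54 mm across, 130 mm high.
- jar: Bystander, leave alone: amber jar with white cap, 60 mm across, 75 mm high.
- carton: Bystander, leave alone: small cardboard carton 80 x 60 x 50 mm.
- tape: Bystander, leave alone: roll of brown tape lying flat, 96 mm across, 40 mm high.
There are look-alikes about, which are no part of the job. What is shaped like the dock but turquoise is not meant.

How it is judged:
By the outcome, as a careful person would: the job done as asked, in the order asked, and still so for the second after the job is handed in, with the robot touching nothing.
It also fails if it takes over 72 s, if anything falls off the work surface, if the arm or the gripper's body presses on something with over 40 N, if the wrist force passes 120 N, or if a joint passes its speed limit or range.

### The arm

A 6-joint arm with a two-finger parallel gripper is mounted at the origin on the work surface. World frame = base frame: x ahead of the robot, y to its left, z up, the work surface at z = 0. Lengths are in m, angles in rad, forces in N, time in s.
With the tool pointing down it reaches from about 0.3 to 0.775 m from the base axis. Payload 14.6 kg.
Tool frame: the origin (TCP) lies midway between the tips of the shut fingers; the grasp point (between the pads) lies 19 mm behind it; z points along the fingers, y is the line along which they close (so a half turn about z gives the same grasp; the last joint's range is limited). The gripper opens to 85 mm and grips with 20 to 120 N. Pads are 22 mm wide; open, the fingers measure 114 mm over their backs; the gripper's body (76 mm by 85 mm) begins 54 mm behind the grasp point. The pads swing forward as they close: fully open they stand 13 mm farther back than shut.
Start: joints at [-1.241, 0.3, 1.521, -0, 1.321, -0.067], TCP at [0.213, -0.507, 0.231] pointing down, gripper open.
Joint ranges: [-3.03, 3.03], [-0.79, 2.21], [0.23, 2.52], [-1.04, 4.18], [0, 3.07], [-2.55, 2.55]. Speed limits (rad/s): [2.22, 2.22, 2.57, 3.14, 3.14, 3.14].

### API

Orientations are given as [roll, pitch, yaw] about the fixed x, y, z axes, in that order (R = Rz(yaw) Ry(pitch) Rx(roll)).
In Python, from cell import sensors, optics, r gives the robot as it stands.
- The arm moves only by the tool carry_out, never from a script. Its argument "targets" is a list of rows, each a list of 3 entries, a list of its own where there are three numbers: the shift along the world's x, y, z scaled (see below), then the turn, a rotation vector about the world's x, y, z scaled (see below), then the closure, from -1 (fully open) to 1 (shut). In form: [[[dx, dy, dz], [wx, wy, wz], hand], ...]. A call has 1 to 8 rows; each row shifts and turns the commanded pose from where the row before left it; what a row does not reach is not made up. The controller multiplies each number of a shift by 1000 mm and each number of a turn by 120 degrees. A row lasts 1/8 s, in which the tool goes at most 62.5 mm and 10.7 degrees, less where a joint would pass 70% of its speed; a pose out of reach is approached as far as the arm can. A call with a number of a shift or a turn outside -1 to 1 is refused whole. A call with a gripper value outside its range is refused whole. The fingers move at their own pace and stop on an object; the grip force is fixed at half the most. Time passes only in rows, so rows that do not move let the fingers close. It gives the time, the measured TCP pose, the force, the opening and the grip force at its end, in the units of the state.
- sensors.observe(): the state, without advancing time (a new reading comes with each control period).
- optics.capture(name): name is "scene" or "top" or "wrist"; returns a dict with "image" (400x640x3 uint8, blue, green, red), "mtx" (3x3 intrinsics, pixels), "dist_coeffs" ([k1, k2, p1, p2, k3] as OpenCV has them; the pictures are not rectified), "cam_to_world" (4x4, takes a point from camera to world coordinates). Camera axes: x right, y up, looking along -z (the intrinsics and any distortion apply to the point x, -y, -z); pixel columns grow to the right and rows downward; lengths in m; the calibration is good to about 2 mm. A picture is of the moment at which its call begins. There is no depth.
- r.sign_off(): hands the job in; it is judged then, once.
The state is a dict: "time": time; "qpos": joint angles; "dq": joint speeds; "joint_torque": joint torques, N m; "eef_pos": TCP position; "orientation": TCP orientation; "force": force on the tool from outside, world axes, zero at the start; "wrist_torque": the same for the moment, N m; "finger_gap": finger opening in m; "finger_force": force on a finger pad.
Only numpy, scipy, OpenCV 4.12 (cv2) and the standard library are available. Lean on these libraries where they do the work, as an engineer would, in place of code of your own. Each camera call takes 0.05 s, during which the arm holds its last target. There are 200 camera calls.

## Working session

There is one attempt and no reset: what is moved stays moved. The work goes in short steps, Python scripts to look and compute and a tool call to move; the robot and the scene stay as the last step left them, time stands still between calls to the robot, and variables do not carry over. Pictures are saved under pics/ and viewed, at most 10 in all, crops included, and the job is handed in when it is done.

Besides the shell and the picture viewer there is one more tool, called after "Request:" in YAML: its name, and indented under it one key for each argument. carry_out: Moves the arm, as the interface text tells. Shifts and turns lie within -1 to 1; 1 stands for 1000 mm of shift or 120 degrees of turn. Its arguments: {"type":"object","properties":{"targets":{"type":"array","items":{"type":"array"}}},"required":["targets"]}

```bash
ls; mkdir -p pics
python3 - <<'E'
from cell import sensors, optics, r
import cv2, numpy as np
s=sensors.observe(); print(s)
for n in ("scene","top"):
    c=optics.capture(n); cv2.imwrite(f"pics/{n}0.png",c["image"]); np.savez(f"{n}0.npz",**c); print(n,c["mtx"],c["dist_coeffs"],c["cam_to_world"].round(3) if hasattr(c["cam_to_world"],'round') else c["cam_to_world"])
E
```

```text
pics
{'time': 0.0, 'qpos': array([-1.24059856e+00,  3.00479955e-01,  1.52161468e+00,  2.46381296e-05,
        1.32070305e+00, -6.66148862e-02]), 'dq': array([-0.00083022,  0.00145773,  0.00027698, -0.00273554, -0.00174508,
       -0.00050844]), 'joint_torque': array([ 3.22997403e-03, -5.43495870e+01, -3.61795449e+01,  4.87477246e-05,
        3.96736999e-03,  6.79347650e-06]), 'eef_pos': array([ 0.21247928, -0.50703167,  0.23070225]), 'orientation': array([-3.14039188e+00, -1.04024922e-04,  3.96806475e-01]), 'force': array([ 0.3733011 , -0.39282816, -0.64185751]), 'wrist_torque': array([ 0.04280971, -0.03591761, -0.00958167]), 'finger_force': 0.0, 'finger_gap': 0.0851550072608968}
scene [[507.61833051   0.         317.86935354]
 [  0.         507.61833051 200.26518436]
 [  0.           0.           1.        ]] [0.00397627 0.         0.         0.         0.        ] [[-0.846 -0.402  0.351  1.114]
 [ 0.533 -0.653  0.537  0.879]
 [ 0.013  0.642  0.767  1.326]
 [ 0.     0.     0.     1.   ]]
top [[378.93236871   0.         311.7942271 ]
 [  0.         378.93236871 188.35410417]
 [  0.           0.           1.        ]] [0.01591239 0.         0.         0.         0.        ] [[ 0.021  0.985 -0.174  0.39 ]
 [-1.     0.024  0.019  0.03 ]
 [ 0.022  0.174  0.985  1.06 ]
 [ 0.     0.     0.     1.   ]]
```

View pics/scene0.png

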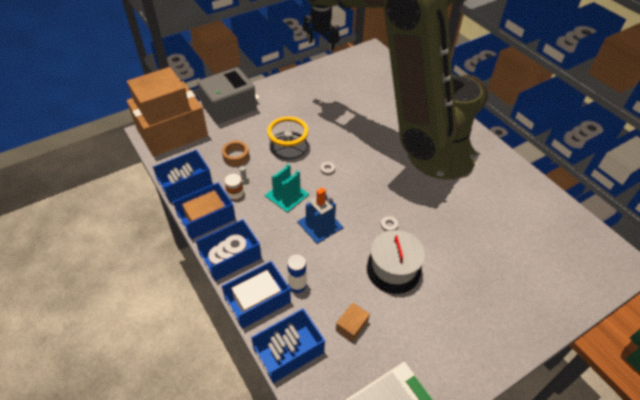

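View pics/top0.png

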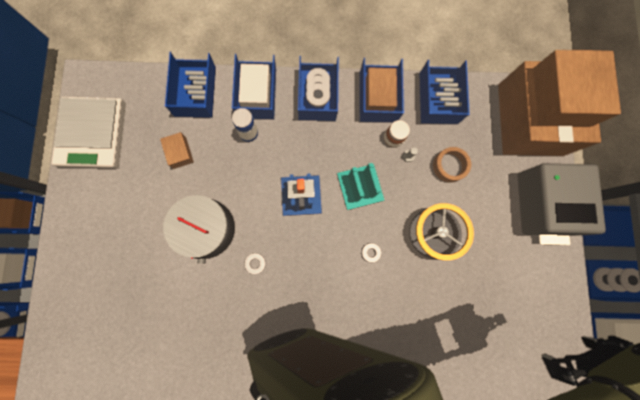

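The scene view shows the pot (397,260), the blue dock with the lifter (320,215), the turquoise look-alike dock (287,190) and the yellow ring (288,131). In the top view the lid loop runs (178,217)–(208,234), the dock is at (301,194) and the ring at (444,232).

```bash
cat > h.py <<'E'
import cv2, numpy as np
from cell import sensors, optics, r
def ray(c,uv):
    p=cv2.undistortPoints(np.array(uv,float).reshape(-1,1,2),c["mtx"],c["dist_coeffs"]).reshape(-1,2)
    d=np.c_[p[:,0],-p[:,1],-np.ones(len(p))]@c["cam_to_world"][:3,:3].T
    return c["cam_to_world"][:3,3],d
def plane(c,uv,z):
    o,d=ray(c,uv); return o+d*((z-o[2])/d[:,2])[:,None]
def tri(c1,u1,c2,u2):
    o1,d1=ray(c1,u1);o2,d2=ray(c2,u2);A=np.c_[d1[0],-d2[0]]
    t=np.linalg.lstsq(A,o2-o1,rcond=None)[0];a=o1+t[0]*d1[0];b=o2+t[1]*d2[0];return (a+b)/2,np.linalg.norm(a-b)
HUE=dict(red=((0,7),(172,180)),orange=((6,14),),yellow=((20,32),),blue=((105,125),))
def mask(im,col,box=None,s=150,v=70):
    h=cv2.cvtColor(im,cv2.COLOR_BGR2HSV);m=np.zeros(h.shape[:2],np.uint8)
    for a,b in HUE[col]: m|=cv2.inRange(h,(a,s,v),(b,255,255))
    if box:
        k=np.zeros_like(m);x0,y0,x1,y1=box;k[y0:y1,x0:x1]=1;m*=k
    return m
def pts(m): return np.argwhere(m>0)[:,::-1].astype(float)
def biggest(m):
    return max(cv2.findContours(m,cv2.RETR_EXTERNAL,cv2.CHAIN_APPROX_NONE)[0],key=cv2.contourArea)
E
python3 - <<'E'
from h import *
S=dict(np.load("scene0.npz"));T=dict(np.load("top0.npz"))
bs=dict(red=((380,225,420,275),(165,205,220,245)),orange=((310,183,332,207),(290,172,312,196)),yellow=((260,110,315,155),(405,195,485,265)))
for k,(a,b) in bs.items():
    ma,mb=mask(S["image"],k,a),mask(T["image"],k,b); pa,pb=pts(ma),pts(mb)
    if k=="yellow":
        ea,eb=cv2.fitEllipse(cv2.convexHull(biggest(ma))),cv2.fitEllipse(cv2.convexHull(biggest(mb)));print(ea,eb);ua,ub=ea[0],eb[0]
    else: ua,ub=pa.mean(0),pb.mean(0)
    print(k,len(pa),len(pb),ua,ub,tri(S,ua,T,ub))
    if k=="red":
        for c,p in((S,pa),(T,pb)):
            w=plane(c,p,.128)[:,:2];m=w.mean(0);u,s,v=np.linalg.svd(w-m,full_matrices=False);q=(w-m)@v[0];print("loop",m,(q.min()+q.max())/2*v[0]+m,np.ptp(q),np.degrees(np.arctan2(v[0,1],v[0,0])))
mb=mask(T["image"],"blue",(270,165,330,225),120,40)
for z in (.008,):
    w=plane(T,biggest(mb).reshape(-1,2),z)[:,:2];print("dockbase",cv2.minAreaRect((w*1000).astype(np.float32)))
w=plane(T,[(301,194)],.1);print(w)
E
```

```text
red 61 73 [398.44262295 246.68852459] [191.7260274  224.82191781] (array([0.45808914, 0.30467634, 0.12135604]), np.float64(2.236676332590265e-05))
loop [0.46161697 0.30763228] [0.46329009 0.31120036] 0.08298960728919424 64.877456299973
loop [0.45761333 0.3027604 ] [0.45729255 0.30207412] 0.07724762819522323 -115.05262317820565
orange 125 81 [320.528 196.088] [300.07407407 185.16049383] (array([0.55857172, 0.04203384, 0.14543528]), np.float64(0.001515648497209627))
((287.34478759765625, 130.45550537109375), (28.609310150146484, 39.943843841552734), 87.51448059082031) ((444.6877746582031, 231.47181701660156), (54.06463623046875, 57.475379943847656), 135.52870178222656)
yellow 338 720 (287.34478759765625, 130.45550537109375) (444.6877746582031, 231.47181701660156) (array([ 0.45872426, -0.3375621 ,  0.07206099]), np.float64(0.001342553992549008))
dockbase ((559.2255249023438, 40.861934661865234), (106.9468994140625, 101.72359466552734), 4.527429580688477)
[[0.54455255 0.03913522 0.1       ]]
```

Request:
carry_out:
  targets:
    - [[0.03,0.03,0.03],[0,0,0],-1]
    - [[0.04,0.035,0.03],[0,0,0],-1]
    - [[0.04,0.035,0.03],[0,0,0],-1]
    - [[0.04,0.035,0.03],[0,0,0],-1]
    - [[0.03,0.03,0.0],[0,0,0],-1]
    - [[0,0,0],[0,0,0],-1]

```text
time: 0.85
eef_pos: [0.394, -0.3405, 0.3512]
orientation: [-3.141, -0.0, 0.4]
force: [-0.2, 0.5, -0.2]
finger_gap: 0.0855
finger_force: 0.0
```

Run:
```python
from h import *
print(sensors.observe()["eef_pos"])
c=optics.capture("wrist");np.savez("w1.npz",**c);cv2.imwrite("pics/w1.png",c["image"]);print(c["cam_to_world"].round(3),c["mtx"][0,0])
```

```text
[ 0.39402733 -0.34050344  0.35120062]
[[ 0.391  0.881  0.267  0.462]
 [-0.92   0.374  0.114 -0.312]
 [ 0.    -0.291  0.957  0.495]
 [ 0.     0.     0.     1.   ]] 304.8424064899142
```

Request:
carry_out:
  targets:
    - [[0.01,0.055,0.0],[0,0,0],-1]
    - [[0.01,0.06,0.0],[0,0,0],-1]
    - [[0.01,0.06,0.0],[0,0,0],-1]
    - [[0.01,0.06,0.0],[0,0,0],-1]
    - [[0.01,0.06,0.0],[0,0,0],-1]
    - [[0.01,0.06,0.0],[0,0,0],-1]
    - [[0.01,0.03,0.0],[0,0,0],-1]
    - [[0,0,0],[0,0,0],-1]

```text
time: 1.9
eef_pos: [0.4627, 0.0434, 0.3507]
orientation: [-3.141, 0.001, 0.398]
force: [-0.1, -0.2, -0.2]
finger_gap: 0.0858
finger_force: 0.0
```

Run:
```python
from h import *
print(sensors.observe()["eef_pos"],sensors.observe()["time"])
c=optics.capture("wrist");np.savez("w2.npz",**c);cv2.imwrite("pics/w2.png",c["image"]);print(c["cam_to_world"].round(3),c["mtx"][0,0])
cv2.imwrite("pics/w12.png",cv2.resize(np.hstack([np.load("w1.npz")["image"],c["image"]]),(800,250)))
```

```text
[0.46273599 0.0434209  0.35072583] 1.9
[[ 0.389  0.881  0.269  0.531]
 [-0.921  0.372  0.114  0.072]
 [-0.    -0.292  0.957  0.494]
 [ 0.     0.     0.     1.   ]] 304.8424064899142
```

View pics/w2.png

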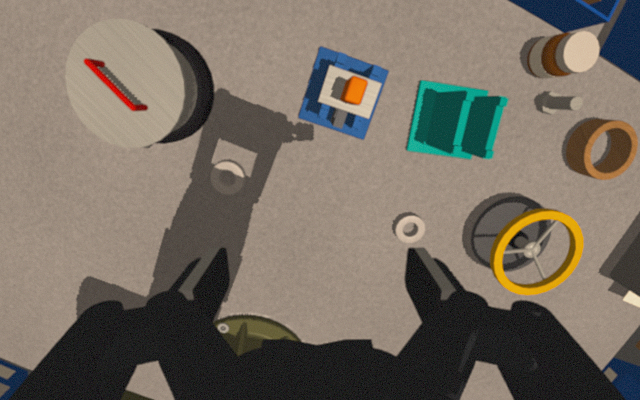

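Wrist view: lid at (125,85) with the loop (90,63)–(142,107), dock (343,93) with shield (350,92), handle top (355,90), ring (537,251). Something dark sticks out from under the shield towards the robot at (340,118), probably the hook's spine.

Run:
```python
from h import *
W=dict(np.load("w2.npz"));W1=dict(np.load("w1.npz"));S=dict(np.load("scene0.npz"));T=dict(np.load("top0.npz"))
im=W["image"]
def line(c,m,z):
    w=plane(c,pts(m),z)[:,:2];mm=w.mean(0);v=np.linalg.svd(w-mm,full_matrices=False)[2];q=(w-mm)@v[0];return mm,mm+v[0]*(q.min()+q.max())/2,np.ptp(q),np.degrees(np.arctan2(v[0,1],v[0,0]))%180
mr=mask(im,"red",(75,50,155,120));print("loop",line(W,mr,.129))
g=cv2.inRange(cv2.cvtColor(im,cv2.COLOR_BGR2HSV),(0,0,105),(180,60,255))
# lid outline via loop-centred circle: edges of base not needed
for n,c,b in(("w2",W,(470,190,600,310)),("w1",W1,None)):
    e=cv2.fitEllipse(cv2.convexHull(biggest(mask(c["image"],"yellow",b))));print("ring",n,e)
    for (m,cc,u) in(("T",T,(444.69,231.47)),("S",S,(287.34,130.46))): print(m,tri(c,e[0],cc,u))
mb=mask(im,"blue",(290,35,400,150),100,30)
w=plane(W,biggest(mb).reshape(-1,2),.008)[:,:2];print("base",cv2.minAreaRect((w*1000).astype(np.float32)))
mo=mask(im,"orange",(330,60,380,115));u=pts(mo).mean(0);print("handle",u,plane(W,[u],.15))
x=cv2.inRange(cv2.cvtColor(im,cv2.COLOR_BGR2HSV),(0,0,140),(180,90,255));k=np.zeros_like(x);k[55:130,305:390]=1
cn=cv2.convexHull(np.vstack([biggest(x*k)]));w=plane(W,cn.reshape(-1,2),.111)[:,:2];print("shield",cv2.minAreaRect((w*1000).astype(np.float32)),cv2.boundingRect(cn))
a=cv2.resize(im[35:150,285:400],None,fx=4,fy=4,interpolation=cv2.INTER_CUBIC)
s=cv2.resize(S["image"][175:250,290:350],(368,460),interpolation=cv2.INTER_CUBIC)
cv2.imwrite("pics/dk.png",cv2.convertScaleAbs(cv2.hconcat([a,s][:2]) if a.shape[0]==s.shape[0] else a,alpha=1.6,beta=20))
```

```text
loop (array([0.45897097, 0.30184884]), array([0.45777593, 0.29916832]), np.float64(0.08692885533966761), np.float64(65.9715120827235))
ring w2 ((536.0947265625, 251.17515563964844), (79.55297088623047, 97.26512145996094), 56.870418548583984)
T (array([ 0.46015588, -0.33989445,  0.06807516]), np.float64(0.0014665854486332977))
S (array([ 0.46279689, -0.32862698,  0.08036166]), np.float64(0.00032356060680236137))
ring w1 ((332.2604064941406, 109.23103332519531), (111.06058502197266, 113.8408432006836), 8.152913093566895)
T (array([ 0.46025199, -0.33403536,  0.08192373]), np.float64(0.0035687472637250294))
S (array([ 0.46122784, -0.33353059,  0.07601799]), np.float64(0.0017784109645572767))
base ((557.55517578125, 41.27479553222656), (109.1566162109375, 108.40325927734375), 4.624176979064941)
handle [351.16483516  89.69230769] [[0.55716981 0.04323436 0.15      ]]
shield ((556.9508056640625, 40.507835388183594), (45.23006820678711, 66.59014892578125), 4.519694805145264) (318, 65, 64, 54)
```

View pics/dk.png

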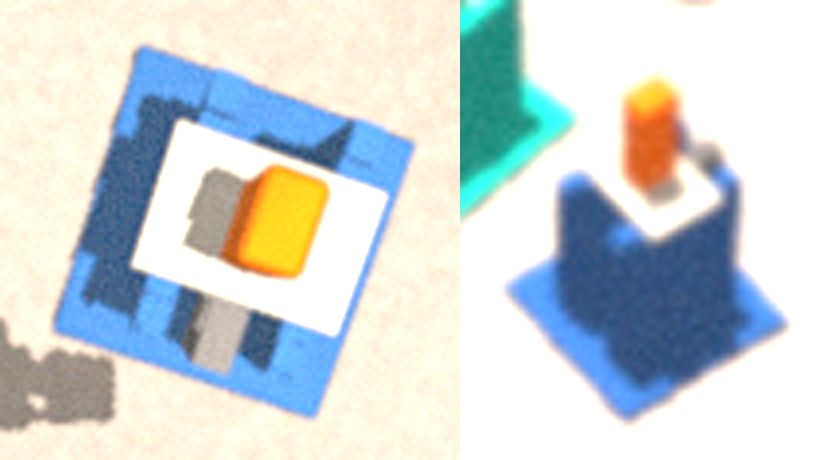

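The shield fits as 45×67 mm at (0.557, 0.041), which agrees with the given 44×66. The spine is on the robot side, so the mouth opens along +x at yaw 4.55°. I'll turn the tool +162° (half-turn grasp), because joint 6 would pass its range at the pot otherwise.

Request:
carry_out:
  targets:
    - [[0.012,0,-0.01],[0,0,0.0842],-1]
    - [[0.012,0,-0.01],[0,0,0.0842],-1]
    - [[0.012,0,-0.01],[0,0,0.0842],-1]
    - [[0.012,0,-0.01],[0,0,0.0842],-1]
    - [[0.012,0,-0.01],[0,0,0.0842],-1]
    - [[0.012,0,0],[0,0,0.0842],-1]
    - [[0.012,0,0],[0,0,0.0842],-1]
    - [[0.01,0,0],[0,0,0.0842],-1]

```text
time: 2.95
eef_pos: [0.5568, 0.0407, 0.3011]
orientation: [-3.141, 0.0, 1.811]
force: [0.1, 0.4, 0.2]
finger_gap: 0.0855
finger_force: 0.0
```

Request:
carry_out:
  targets:
    - [[0,0,0],[0,0,0.0842],-1]
    - [[0,0,0],[0,0,0.0842],-1]
    - [[0,0,0],[0,0,0.0842],-1]
    - [[0,0,0],[0,0,0.0842],-1]
    - [[0,0,0],[0,0,0.0842],-1]
    - [[0,0,0],[0,0,0.0842],-1]
    - [[0,0,0],[0,0,0.0842],-1]
    - [[0,0,0],[0,0,0.0842],-1]

```text
time: 3.95
eef_pos: [0.5564, 0.0407, 0.3011]
orientation: [-3.141, -0.0, -3.061]
force: [-1.0, 0.5, -0.3]
finger_gap: 0.085
finger_force: 0.0
```

Run:
```python
from h import *
s=sensors.observe();print(s["eef_pos"],s["orientation"],s["qpos"],s["time"])
c=optics.capture("wrist");np.savez("w3.npz",**c);im=c["image"]
m=mask(im,"orange");cs=cv2.findContours(m,cv2.RETR_EXTERNAL,cv2.CHAIN_APPROX_NONE)[0]
for k in cs:
    if cv2.contourArea(k)>60: 
        b=cv2.boundingRect(k);u=(b[0]+b[2]/2,b[1]+b[3]/2);print(b,plane(c,[u],.145))
cv2.imwrite("pics/w3.png",im)
```

```text
[0.55642967 0.04074072 0.30113435] [-3.14140293e+00 -4.24992117e-04 -3.06118185e+00] [ 7.53643384e-03  2.75225407e-01  1.39133255e+00 -2.21167998e-04
  1.47544475e+00 -1.64364963e+00] 3.95
(123, 247, 32, 30) [[ 0.66868424 -0.15162311  0.145     ]]
(308, 162, 19, 38) [[0.55832711 0.04189503 0.145     ]]
```

View pics/w3.png

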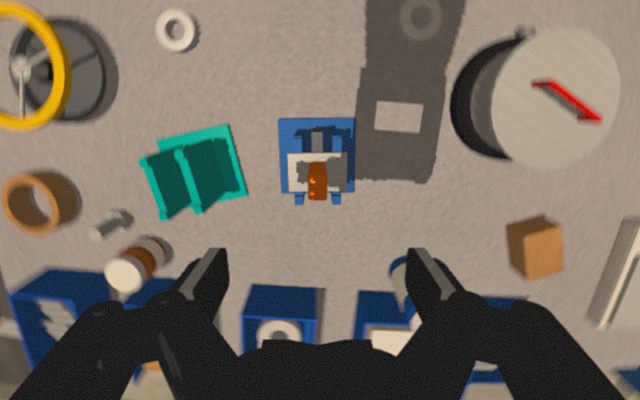

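The lifter handle (317,181) is centred below the tool, between the open fingers. Next I go down, grip and lift.

Request:
carry_out:
  targets:
    - [[0.001,0.001,-0.04],[0,0,0],-1]
    - [[0,0,-0.05],[0,0,0],-1]
    - [[0,0,-0.045],[0,0,0],-1]
    - [[0,0,-0.025],[0,0,0],-1]
    - [[0,0,-0.015],[0,0,0],-1]
    - [[0,0,0],[0,0,0],-1]
    - [[0,0,0],[0,0,0],0]

```text
time: 4.88
eef_pos: [0.5581, 0.0434, 0.1275]
orientation: [-3.141, 0.002, -3.066]
force: [0.9, -0.3, -1.3]
finger_gap: 0.0696
finger_force: 0.0
```

Request:
carry_out:
  targets:
    - [[0,0,0],[0,0,0],1]
    - [[0,0,0],[0,0,0],1]
    - [[0,0,0],[0,0,0],1]
    - [[0,0,0],[0,0,0],1]
    - [[0,0,0],[0,0,0],1]
    - [[0,0,0],[0,0,0],1]

```text
time: 5.62
eef_pos: [0.5578, 0.0437, 0.1267]
orientation: [-3.141, 0.001, -3.065]
force: [-0.9, -1.6, 5.1]
finger_gap: 0.017
finger_force: 59.3
```

Request:
carry_out:
  targets:
    - [[0,0,0.01],[0,0,0],1]
    - [[0,0,0.03],[0,0,0],1]
    - [[0,0,0.045],[0,0,0],1]
    - [[0,0,0.035],[0,0,0],1]
    - [[0,0,0.01],[0,0,0],1]
    - [[-0.02,0.03,0],[0,0,-0.0803],1]
    - [[-0.025,0.04,0],[0,0,-0.0803],1]
    - [[-0.02,0.03,0],[0,0,-0.0803],1]

```text
time: 6.62
eef_pos: [0.4911, 0.1449, 0.2549]
orientation: [-3.14, -0.002, 2.709]
force: [-0.3, -0.7, -2.7]
finger_gap: 0.0173
finger_force: 59.1
```

Request:
carry_out:
  targets:
    - [[0,0,0],[0,0,0],1]
    - [[0,0,0],[0,0,0],1]

```text
time: 6.88
eef_pos: [0.4925, 0.1435, 0.2555]
orientation: [-3.141, -0.001, 2.716]
force: [-0.2, -0.4, -2.5]
finger_gap: 0.0172
finger_force: 59.1
```

Run:
```python
from h import *
s=sensors.observe();print(s["eef_pos"],s["orientation"],s["qpos"],s["force"],s["time"])
c=optics.capture("wrist");np.savez("w4.npz",**c);im=c["image"]
cv2.imwrite("pics/w4.png",im)
for n in("w3","w4"):
    c=dict(np.load(n+".npz"));m=mask(c["image"],"red",s=170)
    k=biggest(m);print(n,cv2.boundingRect(k),cv2.contourArea(k))
    w=plane(c,pts(m*0+cv2.drawContours(np.zeros_like(m),[k],-1,255,-1)),.128)[:,:2];mm=w.mean(0);v=np.linalg.svd(w-mm,full_matrices=False)[2];q=(w-mm)@v[0];print(mm,mm+v[0]*(q.min()+q.max())/2,np.ptp(q),np.degrees(np.arctan2(v[0,1],v[0,0]))%180)
```

```text
[0.49251379 0.14345503 0.25547494] [-3.14071726e+00 -9.16797927e-04  2.71571925e+00] [ 2.12096328e-01  1.99165912e-01  1.58968540e+00 -1.60966077e-04
  1.35399917e+00 -9.32792270e-01] [-0.15303269 -0.37975034 -2.5080432 ] 6.875
w3 (534, 82, 67, 39) 353.5
[0.45406796 0.29969647] [0.45281933 0.29683267] 0.08841678871654096 66.44255222466234
w4 (418, 71, 100, 12) 717.5
[0.45656478 0.30142582] [0.45640777 0.30108402] 0.08688075347151605 65.32692086261248
```

View pics/w4.png

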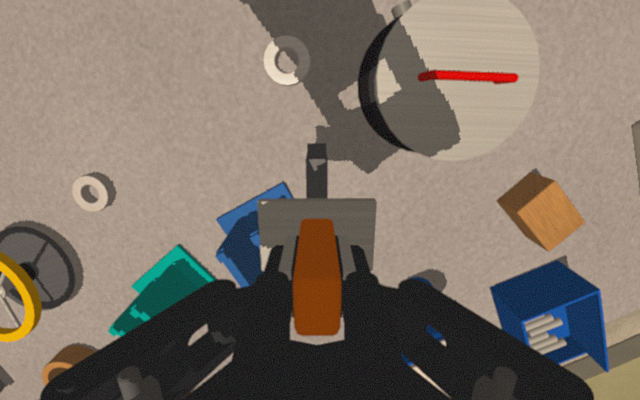

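The view shows the lifter held straight in the gripper, with the loop clear at (418–518, 76). The loop centre is about (0.457, 0.302) with the bar at 65°, which agrees across the views. I'll move to 45 mm short of it on the lid's near side.

Request:
carry_out:
  targets:
    - [[-0.015,0.035,0],[0,0,0],1]
    - [[-0.02,0.046,0],[0,0,0],1]
    - [[-0.02,0.047,0],[0,0,0],1]
    - [[-0.015,0.035,0],[0,0,0],1]
    - [[-0.006,0.014,0],[0,0,0],1]
    - [[0,0,-0.02],[0,0,0],1]
    - [[0,0,0],[0,0,0],1]
    - [[0,0,0],[0,0,0],1]

```text
time: 7.92
eef_pos: [0.4172, 0.3202, 0.2368]
orientation: [3.141, 0.0, 2.713]
force: [-0.1, -0.7, -1.8]
finger_gap: 0.0173
finger_force: 59.0
```

Run:
```python
from h import *
s=sensors.observe();print(s["eef_pos"],s["orientation"],s["force"],s["time"])
c=optics.capture("wrist");np.savez("w5.npz",**c);im=c["image"]
cv2.imwrite("pics/w5.png",im)
m=mask(im,"red",s=150);k=biggest(m);print(cv2.boundingRect(k))
w=plane(c,pts(m),.130)[:,:2];mm=w.mean(0);v=np.linalg.svd(w-mm,full_matrices=False)[2];q=(w-mm)@v[0];print(mm,mm+v[0]*(q.min()+q.max())/2,np.ptp(q),np.degrees(np.arctan2(v[0,1],v[0,0]))%180)
```

```text
[0.41720037 0.32020262 0.23681199] [3.14132602e+00 2.50303000e-04 2.71296269e+00] [-0.0916028  -0.66203156 -1.76494567] 7.925
(309, 131, 5, 4)
[0.3835287  0.33135248] [0.43365631 0.31299284] 0.14097326555777723 159.88433380816076
```

View pics/w5.png

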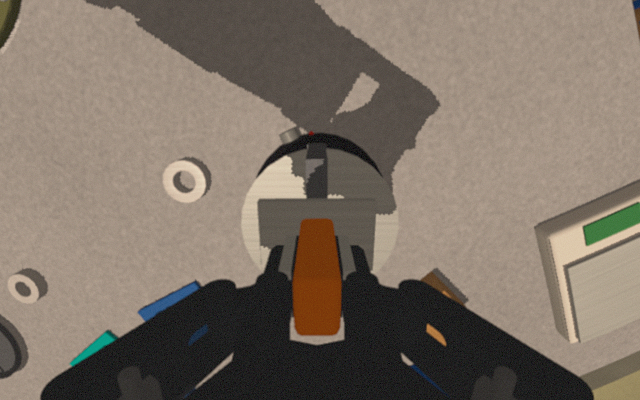

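The lid's disc spans columns 241–398 at about row 210, nearly centred on the hook (spine at column 317). I'll check that lateral offset with numbers.

Run:
```python
from h import *
c=dict(np.load("w5.npz"))
g=cv2.GaussianBlur(cv2.cvtColor(c["image"],cv2.COLOR_BGR2GRAY),(3,3),0).astype(int)
t=np.array([.4172,.3202]);a=2.713-np.pi;X=np.array([np.cos(a),np.sin(a)]);Y=np.array([-X[1],X[0]])
# edge points on rows
P=[]
for r_ in(190,200,210,218,226,234):
    l=235+np.argmax(np.diff(g[r_,235:256])); q=np.diff(g[r_,385:410]);rr=385+np.argmax(abs(q));P.append((l+.5,r_));P.append((rr+.5,r_));print(r_,l,rr)
w=plane(c,P,.101)[:,:2];d=w-t;print(np.c_[d@X,d@Y].round(4))
sp=[(317,175)];w=plane(c,sp,.215)[:,:2]-t;print(w@X,w@Y)
A=np.c_[2*w[0:0],np.zeros((0,1))] if 0 else None
from scipy.optimize import least_squares
w=plane(c,P,.101)[:,:2];s=least_squares(lambda p:np.hypot(*(w-p).T)-.078,[.457,.302],loss="soft_l1",f_scale=.001);print(s.x,s.fun.round(4),(s.x-t)@X,(s.x-t)@Y)
```

```text
190 248 392
200 244 394
210 241 393
218 241 397
226 240 397
234 241 396
[[ 0.0058 -0.0652]
 [ 0.0056  0.0726]
 [ 0.0159 -0.0698]
 [ 0.0157  0.0753]
 [ 0.0262 -0.0734]
 [ 0.026   0.0751]
 [ 0.0345 -0.074 ]
 [ 0.0344  0.0797]
 [ 0.0431 -0.0756]
 [ 0.0429  0.0804]
 [ 0.0517 -0.0753]
 [ 0.0516  0.0802]]
[-0.03591226] [4.4662268e-05]
[0.45848516 0.30416843] [-0.0001  0.002  -0.0003  0.0001  0.0001 -0.0032 -0.0008 -0.0002  0.0002
 -0.0001  0.0002 -0.0001] 0.044213563543082125 0.002576206610474827
```

The disc fit puts the lid centre 44 mm ahead and 2.6 mm to the side. I'll correct sideways, go down and slide the prong in.

Request:
carry_out:
  targets:
    - [[0.0008,0.0018,-0.015],[0,0,0],1]
    - [[0,0,-0.018],[0,0,0],1]
    - [[0,0,-0.0098],[0,0,0],1]
    - [[0,0,0],[0,0,0],1]
    - [[0,0,0],[0,0,0],1]

```text
time: 8.6
eef_pos: [0.4176, 0.3227, 0.194]
orientation: [3.141, 0.0, 2.714]
force: [0.5, -0.6, -3.0]
finger_gap: 0.0173
finger_force: 59.2
```

Run:
```python
from h import *
s=sensors.observe();print(s["eef_pos"],s["orientation"],s["force"],s["time"])
c=optics.capture("scene");im=c["image"];cv2.imwrite("pics/s5.png",cv2.resize(im[190:310,340:460],(600,600),interpolation=cv2.INTER_CUBIC))
```

```text
[0.41759405 0.32266284 0.19401377] [3.14087377e+00 4.71180088e-04 2.71381968e+00] [ 0.48606512 -0.5753309  -3.03707984] 8.6
```

View pics/s5.png

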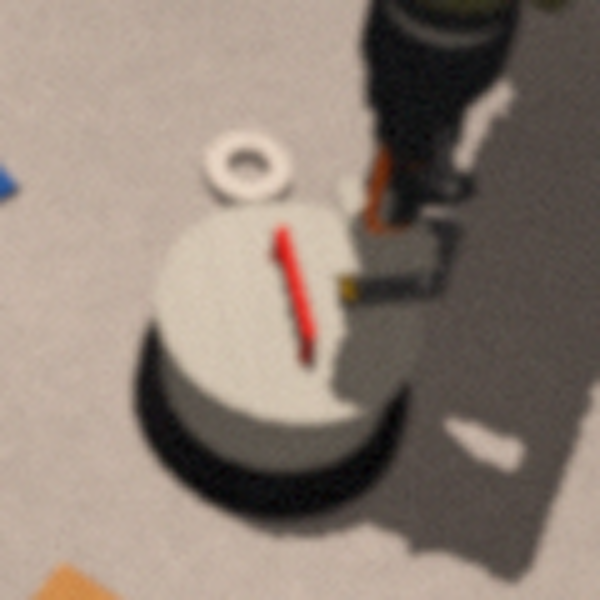

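The yellow tip (348,290) lies over the plate at prong height and points at the middle of the red bar (283,235)–(305,355). Sliding in.

Request:
carry_out:
  targets:
    - [[0.0091,-0.0042,0],[0,0,0],1]
    - [[0.0091,-0.0042,0],[0,0,0],1]
    - [[0.0091,-0.0042,0],[0,0,0],1]
    - [[0.0073,-0.0033,0],[0,0,0],1]
    - [[0.0055,-0.0025,0],[0,0,0],1]
    - [[0,0,0],[0,0,0],1]
    - [[0,0,0],[0,0,0],1]

```text
time: 9.52
eef_pos: [0.4573, 0.3042, 0.1934]
orientation: [-3.141, -0.0, 2.714]
force: [-0.2, -0.4, -2.5]
finger_gap: 0.0171
finger_force: 59.3
```

Run:
```python
from h import *
s=sensors.observe();print(s["eef_pos"],s["force"],s["wrist_torque"],s["time"])
c=optics.capture("scene");im=c["image"];a=cv2.resize(im[210:300,360:440],(400,450),interpolation=cv2.INTER_CUBIC)
c=optics.capture("wrist");b=cv2.resize(c["image"][100:220,240:400],(400,450),interpolation=cv2.INTER_CUBIC)
cv2.imwrite("pics/s6.png",np.hstack([a,b]))
```

```text
[0.45728059 0.30423076 0.19344634] [-0.23998357 -0.41763289 -2.45281348] [-0.03092718 -0.01082359  0.02407108] 9.525
```

View pics/s6.png

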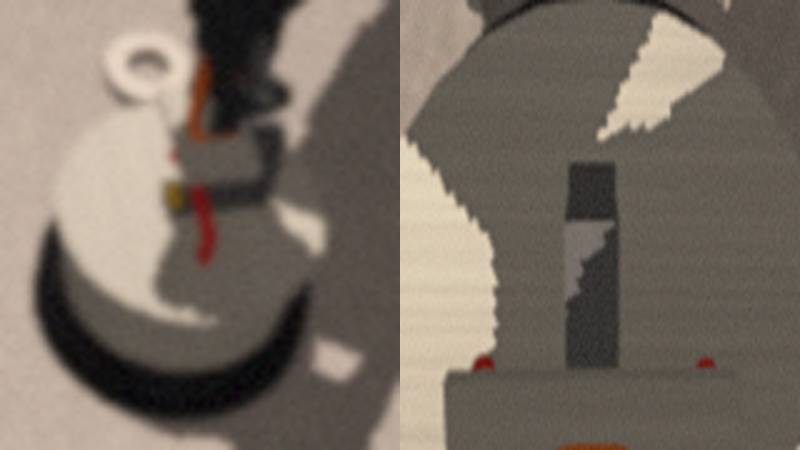

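The prong is under the bar, with the yellow tip beyond it. In the wrist crop the loop's legs (485 and 706) sit evenly about the prong (592). Lifting.

Request:
carry_out:
  targets:
    - [[0,0,0.002],[0,0,0],1]
    - [[0,0,0.002],[0,0,0],1]
    - [[0,0,0.002],[0,0,0],1]
    - [[0,0,0.002],[0,0,0],1]
    - [[0,0,0.002],[0,0,0],1]
    - [[0,0,0],[0,0,0],1]
    - [[0,0,0],[0,0,0],1]

```text
time: 10.5
eef_pos: [0.4574, 0.3041, 0.2034]
orientation: [-3.142, -0.0, 2.714]
force: [-0.3, -0.4, -2.6]
finger_gap: 0.0172
finger_force: 59.3
```

Request:
carry_out:
  targets:
    - [[0,0,0.004],[0,0,0],1]
    - [[0,0,0.008],[0,0,0],1]
    - [[0,0,0.012],[0,0,0],1]
    - [[0,0,0.016],[0,0,0],1]
    - [[0,0,0.016],[0,0,0],1]
    - [[0,0,0.012],[0,0,0],1]
    - [[0,0,0.006],[0,0,0],1]
    - [[0,0,0],[0,0,0],1]

```text
time: 11.5
eef_pos: [0.4575, 0.3042, 0.2776]
orientation: [3.141, 0.0, 2.714]
force: [-0.0, 0.0, -7.3]
finger_gap: 0.0176
finger_force: 59.2
```

Run:
```python
from h import *
s=sensors.observe();print(s["eef_pos"],s["orientation"],s["force"],s["wrist_torque"],s["time"],s["finger_gap"])
c=optics.capture("scene");im=c["image"];a=cv2.resize(im[170:310,340:460],(386,450),interpolation=cv2.INTER_CUBIC)
c=optics.capture("wrist");np.savez("w7.npz",**c);b=cv2.resize(c["image"][90:260,200:440],(400,450))
cv2.imwrite("pics/s7.png",np.hstack([a,b]))
```

```text
[0.45745748 0.3041619  0.27764772] [3.14140387e+00 1.27938442e-04 2.71386464e+00] [-0.04066184  0.04091211 -7.25181753] [0.0412947  0.02714892 0.00038469] 11.5 0.01756857995242312
```

View pics/s7.png

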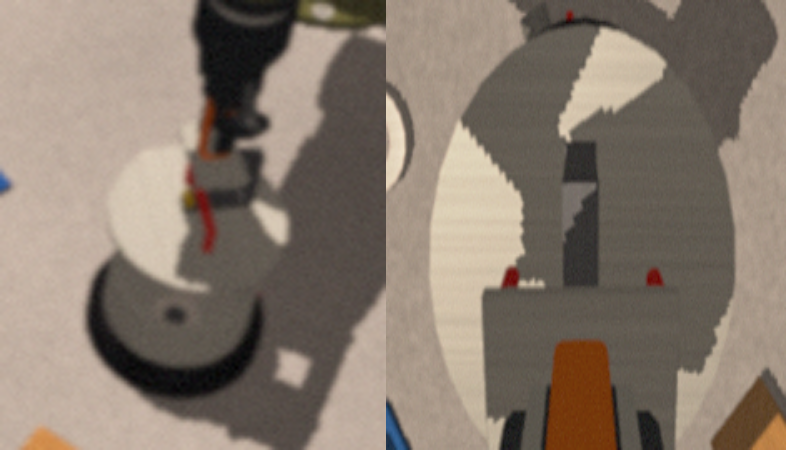

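The lid hangs from the hook, off the pot, with the wrist reading 4.8 N more. That is my picture quota, so the rest is numbers: lid pose under the tool, and the ring pose by circle fits.

```bash
cat >> h.py <<'E'
from scipy.optimize import least_squares
def fitc(sets,R,x0):
    def f(p): return np.concatenate([np.hypot(*(plane(c,u,p[2])[:,:2]-p[:2]).T)-R for c,u in sets])
    s=least_squares(f,x0,loss="soft_l1",f_scale=.001);return s.x,np.abs(s.fun).mean()
E
python3 - <<'E'
from h import *
W=dict(np.load("w2.npz"));W1=dict(np.load("w1.npz"));S=dict(np.load("scene0.npz"));T=dict(np.load("top0.npz"))
V=dict(w1=(W1,None),w2=(W,(470,190,600,310)),T=(T,(405,195,485,265)),S=(S,(260,110,315,155)))
D={};I={}
for n,(c,b) in V.items():
    m=mask(c["image"],"yellow",b,s=120,v=60)
    D[n]=(c,cv2.convexHull(biggest(m)).reshape(-1,2).astype(float))
    cs,h=cv2.findContours(m,cv2.RETR_CCOMP,cv2.CHAIN_APPROX_NONE)
    ho=[k for k,q in zip(cs,h[0]) if q[3]>=0]
    I[n]=(c,cv2.convexHull(np.vstack(ho)).reshape(-1,2).astype(float)) if ho else None
for z in(.06,.07,.08,.09):
    print(z,{n:(fitc([(c,u)],.074,[.46,-.335,z])[0] if 0 else least_squares(lambda p:np.hypot(*(plane(c,u,z)[:,:2]-p[:2]).T)-p[2],[.46,-.335,.074]).x.round(4)) for n,(c,u) in D.items()})
print("joint out",fitc(list(D.values()),.0742,[.46,-.335,.075]))
for n in D: print(n,fitc([D[n]],.0742,[.46,-.335,.075]),None if I[n] is None else fitc([I[n]],.0605,[.46,-.335,.075]))
# lid in w7
c=dict(np.load("w7.npz"));g=cv2.GaussianBlur(cv2.cvtColor(c["image"],cv2.COLOR_BGR2GRAY),(3,3),0).astype(int)
t=np.array([.45746,.30416]);a=2.7139-np.pi;X=np.array([np.cos(a),np.sin(a)]);Y=np.array([-X[1],X[0]])
P=[]
for r_ in range(150,245,8):
    q=np.diff(g[r_,215:260]);l=215+np.argmax(abs(q));q=np.diff(g[r_,380:425]);rr=380+np.argmax(abs(q));P+=[(l+.5,r_),(rr+.5,r_)]
P=np.array(P)
for z in(.18,.185,.19,.195):
    s=least_squares(lambda p:np.hypot(*(plane(c,P,z)[:,:2]-p).T)-.078,t,loss="soft_l1",f_scale=.001);print(z,s.x,(s.x-t)@X,(s.x-t)@Y,s.fun.reshape(-1,2).round(4).tolist()if z==.19 else np.abs(s.fun).mean())
print("free",fitc([(c,P)],.078,[*t,.19]))
E
```

```text
0.06 {'w1': array([ 0.459 , -0.3363,  0.0768]), 'w2': array([ 0.4569, -0.3516,  0.0791]), 'T': array([ 0.4611, -0.3431,  0.0741]), 'S': array([ 0.4508, -0.3502,  0.0755])}
0.07 {'w1': array([ 0.459 , -0.3357,  0.075 ]), 'w2': array([ 0.4586, -0.3418,  0.0773]), 'T': array([ 0.4604, -0.3393,  0.0734]), 'S': array([ 0.4561, -0.3405,  0.0749])}
0.08 {'w1': array([ 0.4591, -0.3351,  0.0732]), 'w2': array([ 0.4603, -0.3321,  0.0755]), 'T': array([ 0.4597, -0.3356,  0.0726]), 'S': array([ 0.4613, -0.3308,  0.0743])}
0.09 {'w1': array([ 0.4591, -0.3346,  0.0715]), 'w2': array([ 0.462 , -0.3223,  0.0737]), 'T': array([ 0.459 , -0.3319,  0.0719]), 'S': array([ 0.4665, -0.3211,  0.0737])}
joint out (array([ 0.45941466, -0.3355184 ,  0.07677456]), np.float64(0.001376298059132967))
w1 (array([ 0.45904801, -0.33544661,  0.07452325]), np.float64(0.00017238829542162896)) (array([ 0.41552291, -0.27246327,  0.49481046]), np.float64(7.726851565988587e-14))
w2 (array([ 0.4620248 , -0.32269327,  0.08951433]), np.float64(0.0016750067966506748)) (array([ 0.46046409, -0.33100201,  0.07627021]), np.float64(
[... 334 characters left out ...]
oat64(0.0005404782036321977))
0.18 [0.43510489 0.31814794] -0.026143288717062528 0.00345569194371512 0.006647797120205553
0.185 [0.46191089 0.30312131] 0.004480797240866113 0.0009009764856555799 0.009460927311573433
0.19 [0.4643117  0.30221422] 0.007041590779647876 0.0010713869794354881 [[0.0014, 0.0004], [0.0009, -0.0001], [-0.0003, -0.0014], [-0.001, -0.0021], [-0.0018, -0.0037], [-0.0029, -0.0049], [-0.0296, -0.0054], [-0.0292, -0.0086], [-0.0286, -0.0144], [-0.0271, -0.0137], [-0.0254, -0.0163], [-0.022, 0.0073]]
0.195 [0.46675726 0.30132242] 0.009636759795741634 0.001274265914017167 0.011132673385601395
free (array([0.44984969, 0.31030189, 0.16468693]), np.float64(0.005461175920306774))
```

```bash
cat >> h.py <<'E'
def project(c,P):
    M=np.linalg.inv(c["cam_to_world"]);q=P@M[:3,:3].T+M[:3,3];q=q*[1,-1,-1]
    return cv2.projectPoints(q,np.zeros(3),np.zeros(3),c["mtx"],c["dist_coeffs"])[0].reshape(-1,2)
def disc(c,p,z,R,arc,n=4,w=.010):
    g=cv2.GaussianBlur(cv2.cvtColor(c["image"],cv2.COLOR_BGR2GRAY),(5,5),0).astype(np.float32);p=np.array(p,float)
    for _ in range(n):
        r_=np.arange(R-w,R+w,.0005);E=[]
        for a in arc:
            d=np.array([np.cos(a),np.sin(a)]);u=project(c,np.c_[p+r_[:,None]*d,np.full(len(r_),z)]).astype(np.float32)
            v=cv2.remap(g,u[:,0],u[:,1],cv2.INTER_LINEAR).ravel();k=np.argmax(abs(np.gradient(v)));E.append(p+r_[k]*d)
        E=np.array(E);s=least_squares(lambda x:np.hypot(*(E-x).T)-R,p,loss="cauchy",f_scale=.0007);p=s.x
    return p,s.fun
E
python3 - <<'E'
from h import *
c=dict(np.load("w7.npz"));t=np.array([.45746,.30416]);a=2.7139-np.pi;X=np.array([np.cos(a),np.sin(a)]);Y=np.array([-X[1],X[0]])
# robot-side arc (towards camera) is visible: around direction -X
arc=a+np.pi+np.radians(np.arange(-100,101,5))
for z in(.169,.174,.179):
    p,f=disc(c,t,z,.078,arc);print(z,p,(p-t)@X,(p-t)@Y,np.median(abs(f)),(abs(f)<.002).sum(),len(f));
    if z==.174: print((f*1e3).round(1))
E
```

```text
0.169 [0.45804224 0.30466008] 0.00032237685683673186 0.0006965379837899458 0.0005613563735033522 39 41
0.174 [0.45838094 0.30431033] 0.0007756312947173067 0.0005187704988497154 2.9303703241362333e-05 37 41
[-5.  -1.5 -0.  -0.5 -0.5 -0.5 -0.5 -0.  -0.  -0.  -0.   0.5  0.5 -0.5
  0.5  0.5 -0.   0.5 -0.  -2.5 -0.  -0.  -0.  -0.5  7.   0.   0.   0.
  0.  -0.5 -4.   0.   0.   0.  -0.5  0.   0.   0.   0.  -0.5 -0.5]
0.179 [0.45881069 0.30460919] 0.0010427182018253073 0.0009689559199336977 0.0005567019201148937 35 41
```

The lid is level and its centre is within 1 mm of the tool axis. The ring centre is about (0.459, -0.336) and its top about 75 mm high, to be felt. I'll carry it across gently.

Request:
carry_out:
  targets:
    - [[0,-0.006,0],[0,0,0],1]
    - [[0,-0.012,0],[0,0,0],1]
    - [[0,-0.018,0],[0,0,0],1]
    - [[0,-0.024,0],[0,0,0],1]
    - [[0,-0.025,0],[0,0,0],1]
    - [[0,-0.025,0],[0,0,0],1]
    - [[0,-0.025,0],[0,0,0],1]
    - [[0,-0.025,0],[0,0,0],1]

```text
time: 12.6
eef_pos: [0.4572, 0.1423, 0.2776]
orientation: [3.141, 0.0, 2.713]
force: [0.2, 0.9, -7.7]
finger_gap: 0.0173
finger_force: 59.0
```

Request:
carry_out:
  targets:
    - [[0,-0.025,0],[0,0,0],1]
    - [[0,-0.025,0],[0,0,0],1]
    - [[0,-0.025,0],[0,0,0],1]
    - [[0,-0.025,0],[0,0,0],1]
    - [[0,-0.025,0],[0,0,0],1]
    - [[0,-0.025,0],[0,0,0],1]
    - [[0,-0.025,0],[0,0,0],1]
    - [[0,-0.025,0],[0,0,0],1]

```text
time: 13.6
eef_pos: [0.4568, -0.0575, 0.2777]
orientation: [-3.142, 0.001, 2.713]
force: [0.6, -0.0, -6.5]
finger_gap: 0.0175
finger_force: 59.0
```

Request:
carry_out:
  targets:
    - [[0,-0.025,0],[0,0,0],1]
    - [[0,-0.025,0],[0,0,0],1]
    - [[0,-0.025,0],[0,0,0],1]
    - [[0,-0.025,0],[0,0,0],1]
    - [[0,-0.025,0],[0,0,0],1]
    - [[0,-0.025,0],[0,0,0],1]
    - [[0,-0.025,0],[0,0,0],1]
    - [[0,-0.025,0],[0,0,0],1]

```text
time: 14.6
eef_pos: [0.4564, -0.2573, 0.2776]
orientation: [-3.141, 0.0, 2.713]
force: [0.8, 0.2, -7.8]
finger_gap: 0.0173
finger_force: 59.0
```

Request:
carry_out:
  targets:
    - [[0,-0.022,0],[0,0,0],1]
    - [[0,-0.018,0],[0,0,0],1]
    - [[0,-0.014,0],[0,0,0],1]
    - [[0.001,-0.01,0],[0,0,0],1]
    - [[0,-0.008,0],[0,0,0],1]
    - [[0,-0.005,0],[0,0,0],1]
    - [[0,-0.003,0],[0,0,0],1]
    - [[0,0,0],[0,0,0],1]

```text
time: 15.6
eef_pos: [0.4585, -0.3358, 0.2775]
orientation: [3.142, -0.0, 2.714]
force: [-0.1, 0.5, -7.5]
finger_gap: 0.0178
finger_force: 59.1
```

Run:
```python
from h import *
s=sensors.observe();print(s["eef_pos"],s["orientation"],s["force"],s["time"])
c=optics.capture("wrist");np.savez("w8.npz",**c);t=s["eef_pos"][:2];a=s["orientation"][2]-np.pi;X=np.array([np.cos(a),np.sin(a)]);Y=np.array([-X[1],X[0]])
z=s["eef_pos"][2]-.1037
p,f=disc(c,t,z,.078,a+np.pi+np.radians(np.arange(-100,101,5)));print(p,(p-t)@X,(p-t)@Y,np.median(abs(f)),(abs(f)<.002).sum(),len(f))
m=mask(c["image"],"yellow",s=120,v=60);P=pts(m);print(len(P))
cs=cv2.findContours(m,cv2.RETR_EXTERNAL,cv2.CHAIN_APPROX_NONE)[0]
print([(cv2.boundingRect(k),cv2.contourArea(k)) for k in cs if cv2.contourArea(k)>20])
```

```text
[ 0.45847643 -0.33579623  0.27747438] [ 3.14154768e+00 -6.24100872e-05  2.71390055e+00] [-0.09216284  0.52969037 -7.46988507] 15.6
[ 0.45962459 -0.33587218] 0.0010762422141475682 0.0004071152112313968 5.989956050615752e-05 39 41
0
[]
```

Request:
carry_out:
  targets:
    - [[0,0,-0.006],[0,0,0],1]
    - [[0,0,-0.008],[0,0,0],1]
    - [[0,0,-0.008],[0,0,0],1]
    - [[0,0,-0.006],[0,0,0],1]
    - [[0,0,-0.004],[0,0,0],1]
    - [[0,0,-0.004],[0,0,0],1]
    - [[0,0,0],[0,0,0],1]

```text
time: 16.52
eef_pos: [0.4584, -0.3358, 0.2412]
orientation: [3.141, -0.0, 2.714]
force: [-0.2, 0.5, -6.7]
finger_gap: 0.0176
finger_force: 59.1
```

Request:
carry_out:
  targets:
    - [[0,0,-0.004],[0,0,0],1]
    - [[0,0,-0.004],[0,0,0],1]
    - [[0,0,-0.004],[0,0,0],1]
    - [[0,0,0],[0,0,0],1]

```text
time: 17.02
eef_pos: [0.4583, -0.3358, 0.2291]
orientation: [3.141, -0.001, 2.714]
force: [-2.0, 0.7, -7.2]
finger_gap: 0.0171
finger_force: 59.1
```

Request:
carry_out:
  targets:
    - [[0,0,-0.004],[0,0,0],1]
    - [[0,0,-0.004],[0,0,0],1]
    - [[0,0,-0.004],[0,0,0],1]
    - [[0,0,0],[0,0,0],1]

```text
time: 17.52
eef_pos: [0.4584, -0.3357, 0.2171]
orientation: [3.141, -0.001, 2.714]
force: [-0.6, 0.6, -7.0]
finger_gap: 0.0171
finger_force: 59.1
```

Request:
carry_out:
  targets:
    - [[0,0,-0.004],[0,0,0],1]
    - [[0,0,-0.004],[0,0,0],1]
    - [[0,0,-0.002],[0,0,0],1]
    - [[0,0,0],[0,0,0],1]

```text
time: 18.02
eef_pos: [0.4584, -0.3358, 0.2073]
orientation: [3.142, -0.0, 2.714]
force: [-0.5, 0.4, -7.6]
finger_gap: 0.0173
finger_force: 59.1
```

Request:
carry_out:
  targets:
    - [[0,0,-0.002],[0,0,0],1]
    - [[0,0,-0.002],[0,0,0],1]
    - [[0,0,-0.002],[0,0,0],1]
    - [[0,0,0],[0,0,0],1]

```text
time: 18.52
eef_pos: [0.4584, -0.3358, 0.2013]
orientation: [3.142, -0.0, 2.714]
force: [-0.1, -0.2, -8.1]
finger_gap: 0.0175
finger_force: 59.1
```

Request:
carry_out:
  targets:
    - [[0,0,-0.002],[0,0,0],1]
    - [[0,0,-0.002],[0,0,0],1]
    - [[0,0,0],[0,0,0],1]

```text
time: 18.9
eef_pos: [0.4584, -0.3358, 0.1973]
orientation: [3.142, -0.0, 2.714]
force: [0.3, 1.0, -6.0]
finger_gap: 0.0173
finger_force: 59.1
```

Request:
carry_out:
  targets:
    - [[0,0,-0.002],[0,0,0],1]
    - [[0,0,-0.002],[0,0,0],1]
    - [[0,0,0],[0,0,0],1]

```text
time: 19.27
eef_pos: [0.4584, -0.3358, 0.1933]
orientation: [3.142, -0.0, 2.714]
force: [-1.0, 0.5, -7.8]
finger_gap: 0.0173
finger_force: 59.1
```

Request:
carry_out:
  targets:
    - [[0,0,-0.0015],[0,0,0],1]
    - [[0,0,-0.0015],[0,0,0],1]
    - [[0,0,0],[0,0,0],1]

```text
time: 19.65
eef_pos: [0.4586, -0.336, 0.1909]
orientation: [-3.141, 0.001, 2.714]
force: [-0.5, 0.3, -2.0]
finger_gap: 0.0174
finger_force: 59.6
```

It landed: the weight came off at TCP z 0.191, which puts the ring top at about 81 mm if it is home. I'll check level and seating by camera numbers before unhooking.

Run:
```python
from h import *
s=sensors.observe();print(s["eef_pos"],s["force"],s["time"]);t=s["eef_pos"][:2];a=s["orientation"][2]-np.pi;X=np.array([np.cos(a),np.sin(a)]);Y=np.array([-X[1],X[0]])
c=optics.capture("wrist")
for z in(.081,.084,.087,.090):
    p,f=disc(c,t,z,.078,a+np.pi+np.radians(np.arange(-100,101,5)));print(z,p,(p-t)@X,(p-t)@Y,np.abs(f).mean(),(abs(f)<.002).sum())
# scene: edge of lid on camera side and yellow pixels beneath
c=optics.capture("scene");np.savez("s8.npz",**c);im=c["image"];h=cv2.cvtColor(im,cv2.COLOR_BGR2HSV)
d=c["cam_to_world"][:2,3]-t;d/=np.linalg.norm(d);b=np.array([*p])
for ang in(-30,-15,0,15,30):
    R=np.array([[np.cos(np.radians(ang)),-np.sin(np.radians(ang))],[np.sin(np.radians(ang)),np.cos(np.radians(ang))]]);e=R@d
    q=[[*(b+.078*e),.087],[*(b+.078*e),.081],[*(b+.074*e),.081],[*(b+.074*e),.070]]
    u=project(c,np.array(q));x=int(round(u[0,0]));y=int(round(u[0,1]))
    print(ang,u.round(1)[:,1],x,y,[tuple(map(int,h[k,x])) for k in range(y-2,y+9)])
```

```text
[ 0.45862719 -0.33601037  0.19089554] [-0.46676156  0.31728496 -2.03519532] 19.65
0.081 [ 0.45899516 -0.33529797] 3.92641227076593e-05 0.0008008666097687152 0.0009468423317289339 38
0.084 [ 0.45923945 -0.33539176] 0.0003004499664378882 0.0008168705509890732 0.0006462122455324518 40
0.087 [ 0.459427   -0.33532493] 0.0004433729952075117 0.0009554908040399021 0.0005456723926821694 39
0.09 [ 0.45977878 -0.33553493] 0.0008505767583999157 0.0009103449546781408 0.0006838501327059848 39
-30 [141.1 142.3 141.6 143.9] 277 141 [(16, 41, 205), (16, 43, 196), (18, 49, 177), (16, 77, 143), (17, 134, 120), (18, 178, 102), (17, 133, 73), (19, 71, 50), (10, 36, 43), (23, 25, 41), (20, 19, 41)]
-15 [142.4 143.6 142.9 145.1] 282 142 [(16, 39, 204), (17, 44, 199), (17, 45, 181), (18, 72, 145), (18, 124, 121), (19, 178, 109), (19, 159, 82), (13, 82, 59), (175, 35, 44), (30, 32, 40), (19, 45, 45)]
0 [142.7 143.9 143.2 145.4] 288 143 [(17, 44, 145), (17, 49, 140), (17, 59, 126), (16, 115, 113), (18, 168, 117), (18, 175, 99), (17, 122, 67), (24, 31, 41), (165, 12, 44), (10, 38, 40), (15, 12, 41)]
15 [142.  143.2 142.5 144.7] 293 142 [(18, 36, 92), (12, 48, 96), (14, 60, 97), (18, 102, 103), (17, 160, 116), (18, 179, 104), (17, 134, 76), (15, 60, 51), (12, 32, 40), (173, 24, 43), (20, 20, 39)]
30 [140.2 141.5 140.8 143.1] 299 140 [(14, 40, 95), (14, 49, 99), (16, 69, 100), (16, 110, 107), (19, 162, 110), (20, 191, 100), (17, 146, 77), (18, 75, 51), (10, 34, 45), (0, 7, 38), (120, 7, 39)]
```

The yellow ring shows directly under the plate edge all round with no gap, and the disc fits level at 87 mm, so the lid is home. I'll lower the prong free of the bar and back out.

Request:
carry_out:
  targets:
    - [[0,0,-0.003],[0,0,0],1]
    - [[0,0,-0.004],[0,0,0],1]
    - [[0,0,-0.003],[0,0,0],1]
    - [[0,0,0],[0,0,0],1]
    - [[0,0,0],[0,0,0],1]

```text
time: 20.38
eef_pos: [0.4585, -0.3359, 0.1805]
orientation: [3.142, 0.0, 2.714]
force: [-0.5, -0.4, -2.2]
finger_gap: 0.0173
finger_force: 59.6
```

Request:
carry_out:
  targets:
    - [[-0.0027,0.0012,0],[0,0,0],1]
    - [[-0.0055,0.0025,0],[0,0,0],1]
    - [[-0.0055,0.0025,0],[0,0,0],1]
    - [[0,0,0],[0,0,0],1]

```text
time: 20.88
eef_pos: [0.4444, -0.3296, 0.1807]
orientation: [-3.142, 0.0, 2.714]
force: [-0.4, -0.1, -2.0]
finger_gap: 0.0172
finger_force: 59.6
```

Request:
carry_out:
  targets:
    - [[-0.0091,0.0042,0],[0,0,0],1]
    - [[-0.0091,0.0042,0],[0,0,0],1]
    - [[-0.0091,0.0042,0],[0,0,0],1]
    - [[-0.0091,0.0042,0],[0,0,0],1]
    - [[0,0,0],[0,0,0],1]
    - [[0,0,0.02],[0,0,0],1]
    - [[0,0,0.03],[0,0,0],1]
    - [[0,0,0.025],[0,0,0],1]

```text
time: 21.88
eef_pos: [0.4085, -0.313, 0.2566]
orientation: [-3.141, 0.001, 2.714]
force: [1.0, 1.0, -1.9]
finger_gap: 0.0175
finger_force: 59.7
```

Run:
```python
from h import *
s=sensors.observe();print(s["eef_pos"],s["force"],s["time"])
c=optics.capture("wrist")
a=2.714-np.pi
for z in(.075,.081,.084,.087,.09):
    p,f=disc(c,[.4594,-.3355],z,.078,a+np.pi+np.radians(np.arange(-70,71,5)));print(z,p,np.abs(f).mean(),(abs(f)<.002).sum(),len(f))
c=optics.capture("top");p,f=disc(c,[.4594,-.3355],.087,.078,np.radians(np.arange(0,360,10)));print("top",p,np.abs(f).mean(),(abs(f)<.002).sum())
```

```text
[ 0.40854369 -0.31296962  0.25661835] [ 1.03944745  1.0322021  -1.88732404] 21.875
0.075 [ 0.46113473 -0.33561237] 0.0024373163958366635 21 29
0.081 [ 0.46054321 -0.33516046] 0.002439136438654566 20 29
0.084 [ 0.46019649 -0.33511268] 0.002819352011522798 19 29
0.087 [ 0.4598909 -0.3351379] 0.002610107965359858 19 29
0.09 [ 0.45954778 -0.33508717] 0.0026850636469299464 19 29
top [ 0.4597682 -0.3355363] 0.002381425764852869 26
```

The lid stayed put at (0.460, -0.335). Now back to the dock.

Request:
carry_out:
  targets:
    - [[0.01,0.022,0],[0,0,0],1]
    - [[0.018,0.042,0],[0,0,0.0807],1]
    - [[0.02,0.048,0],[0,0,0.0807],1]
    - [[0.02,0.048,0],[0,0,0.0807],1]
    - [[0.02,0.048,0],[0,0,0],1]
    - [[0.02,0.048,0],[0,0,0],1]
    - [[0.02,0.048,0],[0,0,0],1]
    - [[0.015,0.036,0],[0,0,0],1]

```text
time: 22.98
eef_pos: [0.5517, 0.0292, 0.254]
orientation: [3.141, -0.001, -3.061]
force: [0.6, -0.5, -2.2]
finger_gap: 0.0177
finger_force: 59.7
```

Request:
carry_out:
  targets:
    - [[0.0065,0.0155,0],[0,0,0],1]
    - [[0,0,0],[0,0,0],1]
    - [[0,0,0],[0,0,0],1]

```text
time: 23.35
eef_pos: [0.5576, 0.0417, 0.2551]
orientation: [-3.141, -0.0, -3.063]
force: [-0.0, -0.5, -2.9]
finger_gap: 0.0171
finger_force: 59.7
```

Request:
carry_out:
  targets:
    - [[0,0,-0.02],[0,0,0],1]
    - [[0,0,-0.025],[0,0,0],1]
    - [[0,0,-0.015],[0,0,0],1]
    - [[0,0,-0.01],[0,0,0],1]
    - [[0,0,-0.01],[0,0,0],1]
    - [[0,0,0],[0,0,0],1]

```text
time: 24.1
eef_pos: [0.5577, 0.0426, 0.1751]
orientation: [3.142, -0.001, -3.062]
force: [0.7, -1.6, -2.2]
finger_gap: 0.0173
finger_force: 59.7
```

Request:
carry_out:
  targets:
    - [[0,0,-0.012],[0,0,0],1]
    - [[0,0,-0.012],[0,0,0],1]
    - [[0,0,-0.012],[0,0,0],1]
    - [[0,0,-0.006],[0,0,0],1]
    - [[0,0,-0.003],[0,0,0],1]
    - [[0,0,0],[0,0,0],1]

```text
time: 24.85
eef_pos: [0.5579, 0.0426, 0.1305]
orientation: [-3.142, 0.0, -3.062]
force: [0.0, 0.0, -2.4]
finger_gap: 0.0173
finger_force: 59.7
```

Request:
carry_out:
  targets:
    - [[0,0,-0.0015],[0,0,0],1]
    - [[0,0,-0.001],[0,0,0],1]
    - [[0,0,0],[0,0,0],1]

```text
time: 25.22
eef_pos: [0.5578, 0.0426, 0.128]
orientation: [3.142, 0.0, -3.062]
force: [-0.5, -0.0, -2.0]
finger_gap: 0.0174
finger_force: 59.7
```

Request:
carry_out:
  targets:
    - [[0,0,-0.001],[0,0,0],1]
    - [[0,0,-0.0005],[0,0,0],1]
    - [[0,0,0],[0,0,0],1]

```text
time: 25.6
eef_pos: [0.5579, 0.0426, 0.1267]
orientation: [-3.142, 0.0, -3.062]
force: [-0.8, -0.2, 1.7]
finger_gap: 0.0175
finger_force: 60.4
```

Contact: the force changed from -2 to +1.7 N at the height where I picked it up. Open slowly and withdraw.

Request:
carry_out:
  targets:
    - [[0,0,0],[0,0,0],0.3]
    - [[0,0,0],[0,0,0],0]
    - [[0,0,0],[0,0,0],-0.4]
    - [[0,0,0],[0,0,0],-1]
    - [[0,0,0],[0,0,0],-1]
    - [[0,0,0],[0,0,0],-1]

```text
time: 26.35
eef_pos: [0.5578, 0.0426, 0.1265]
orientation: [-3.142, -0.0, -3.062]
force: [-0.2, 0.3, 0.0]
finger_gap: 0.0855
finger_force: 0.0
```

Request:
carry_out:
  targets:
    - [[0,0,0.015],[0,0,0],-1]
    - [[0,0,0.04],[0,0,0],-1]
    - [[0,0,0.05],[0,0,0],-1]
    - [[0,0,0.05],[0,0,0],-1]
    - [[0,0,0.02],[0,0,0],-1]
    - [[0,0,0],[0,0,0],-1]
    - [[0,0,0],[0,0,0],-1]

```text
time: 27.22
eef_pos: [0.5575, 0.0426, 0.3006]
orientation: [3.142, -0.001, -3.062]
force: [-0.2, 0.0, 0.2]
finger_gap: 0.0854
finger_force: 0.0
```

Run:
```python
from h import *
s=sensors.observe();print(s["eef_pos"],s["force"],s["time"],s["finger_gap"])
c=optics.capture("wrist");ref=dict(np.load("w3.npz"));im=c["image"]
m=mask(im,"orange");
for k in cv2.findContours(m,cv2.RETR_EXTERNAL,cv2.CHAIN_APPROX_NONE)[0]:
    if cv2.contourArea(k)>60:
        b=cv2.boundingRect(k);u=(b[0]+b[2]/2,b[1]+b[3]/2);print(b,plane(c,[u],.145))
S=optics.capture("scene")["image"];S0=np.load("scene0.npz")["image"]
d=(cv2.GaussianBlur(cv2.absdiff(S,S0),(5,5),0).max(2)>40)[180:215,305:340];print("orange scene",pts(mask(S,"orange",(305,180,340,210))).mean(0),pts(mask(S0,"orange",(305,180,340,210))).mean(0))
c=optics.capture("top");p,f=disc(c,[.4594,-.3355],.087,.078,np.radians(np.arange(0,360,10)));print("lid",p,np.abs(f).mean())
```

```text
[0.55751263 0.04262466 0.30057145] [-0.2185493   0.01059798  0.15036217] 27.225 0.08541889414055588
(116, 244, 37, 34) [[ 0.66817717 -0.15450371  0.145     ]]
(307, 162, 20, 37) [[0.55862398 0.04328514 0.145     ]]
orange scene [320.77419355 196.96774194] [320.528 196.088]
lid [ 0.45978305 -0.33594725] 0.0006228493345022247
```

```bash
python3 -c "
from cell import r; print(r.sign_off())"
```

```text
the job is handed in; nothing more can be done
None
```

The job is handed in at about 27 s: the lid went down gently on the yellow ring and reads level and fully home, and the lifter hangs upright in its blue dock within about 1 mm of where it started. The final checks were camera measurements, and sign-off returned no verdict.

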